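Load a paper reel on the reel stand and lock it

TASK

Load the baking-paper stand: pull the catch knob at its foot straight out to its stop, lift the full paper reel out of the slanted wire rack, and lower it, wide foot down, over the upright spindle until it sits fully on its seat; lower it, do not drop it. Then push the knob fully home, so that the catch closes over the foot of the reel, and leave everything else where it stands.

Things in the scene. Friction and masses are not known exactly. Their poses are not given: they have to be found in the camera images.
- reel_center (a point): Centre (half-way up, on the axis) of the loose paper reel: a white roll 130 mm long, 60 mm across, 0.15 to 0.3 kg, with a grey foot flange 78 mm across and 5 mm thick at one end and a through bore 28 mm wide. z runs along the bore from foot (-65 mm) to top (+65 mm). At the start z leans 36 degrees from vertical, roughly to the left (+y); the upper 75 mm stand free all round.
- rack: Fixed rack for the reel: a wooden board 112 x 100 x 12 mm with bent steel wires. Origin on the worktop, 38 mm below the centre of the reel's foot; the reel leans to -x. The front wire, a half-round cradle under the reel 40 mm up from its foot, is the highest: 64 mm. Lift the reel straight up out of it: drawn along its axis, its foot would catch on this wire.
- seat (a point): Centre of the top face of the stand's round seat (50 mm across), 37 mm above the worktop, on the spindle's axis: the foot of the loaded reel rests here. The stand (fixed) has a round steel base 124 mm across and 12 mm high. z up; -x points to the catch knob.
- spindle_tip (a point): Top of the stand's upright steel spindle, on its axis, 173 mm above the worktop (136 mm above the seat). The spindle is 22 mm thick, with the last 15 mm tapered to a blunt point; it reaches 6 mm above the top of a seated reel. A wall cabinet with a door handle hangs behind, over the area from about x = 0.6 on, 0.46 m above the worktop.
- catch_grip (a point): Middle of the black catch knob, round, 30 mm across, 22 mm long, its axis level, 47 mm above the worktop, 90 mm from the spindle's axis when in. x points from knob to spindle: pull along -x, push along +x. A steel housing 34 mm wide and 56 mm high stands 9 mm behind the knob; its other sides are free. It can be pinched from above.
- catch (a joint): How far the catch knob is pulled out, in m: 0 is fully in (its steel tongue then reaches over the foot of the reel and stops the reel going on or off), 0.018 is fully out, at its stop. It slides with a friction of about 3 N and stays where it is left.
- egg_timer: Bystander: red and white egg timer, 63 mm across, 67 mm high; origin under its centre. Leave it alone.
- tin: Bystander: short food tin, 76 mm across, 58 mm high; origin under its centre. Leave it alone.
- salt: Bystander: small salt mill, 44 mm across, 90 mm high; origin under its centre. Leave it alone.

How it is judged:
On the way, in this order (a step that is already met when the one before it is completed fails the run):
1. the catch knob is pulled out to its stop (value of joint catch above 0.0155 m), for 0.2 s.
2. the reel sits on the seat, foot down, with the catch still out (value of joint catch above 0.0155 m and z of reel_center in the frame of seat between 0.062 and 0.068 m and horizontal distance between reel_center and seat below 0.006 m and angle between reel_center's own z axis and vertical below 0.06 rad), for 0.2 s.
At the end, for the whole second after the job is handed in: The reel stands foot down on the seat of the stand, over the spindle: its centre 65 mm (within 3 mm) above the seat, within 6 mm of the spindle's axis, upright within 0.06 rad and at rest; the catch knob is pushed home (joint catch under 2.5 mm) (value of joint catch below 0.0025 m and z of reel_center in the frame of seat between 0.062 and 0.068 m and horizontal distance between reel_center and seat below 0.006 m and angle between reel_center's own z axis and vertical below 0.06 rad and linear speed of reel below 0.02 m/s); the robot touches nothing.
It fails at once if the reel is dropped down the spindle (faster than 0.5 m/s while it is on the spindle) (horizontal distance between reel_center and seat below 0.012 m and z of reel_center in the frame of seat below 0.2 m and linear speed of reel above 0.5 m/s).
It fails at once if a bystander is pushed more than 25 mm or knocked over (distance of any of egg_timer, tin, salt from where it was at the start of the episode above 0.025 m or angle between any of egg_timer, tin, salt's own z axis and vertical above 0.5 rad).
It also fails if it takes over 67 s, if anything falls off the work surface, if the arm or the gripper's body presses on something with over 40 N, if the wrist force passes 120 N, or if a joint passes its speed limit or range.

ROBOT

A 6-joint arm with a two-finger parallel gripper is mounted at the origin on a cart in front of the work surface, level with it; the furniture and walls round the work are solid. World frame = base frame: x ahead of the robot, y to its left, z up, the work surface at z = 0. Lengths are in m, angles in rad, forces in N, time in s.
With the tool pointing down it reaches from about 0.375 to 0.9 m from the base axis. Payload 3.1 kg.
Tool frame: the origin (TCP) lies midway between the tips of the shut fingers; the grasp point (between the pads) lies 19 mm behind it; z points along the fingers, y is the line along which they close (so a half turn about z gives the same grasp; the last joint's range is limited). The gripper opens to 85 mm and grips with 20 to 120 N. Pads are 22 mm wide; open, the fingers measure 114 mm over their backs; the gripper's body (76 mm by 85 mm) begins 54 mm behind the grasp point. The pads swing forward as they close: fully open they stand 13 mm farther back than shut.
Start: joints at [0.925, 0.527, 1.433, -0, 1.181, -0.178], TCP at [0.281, 0.558, 0.231] pointing down, gripper open.
Joint ranges: [-3.08, 3.08], [-0.75, 2.2], [0.22, 2.44], [-1.43, 4.57], [0, 2.65], [-2.85, 2.85]. Speed limits (rad/s): [2.79, 2.79, 3.14, 3.14, 3.14, 3.14].

INTERFACE

Orientations are given as a unit quaternion [x, y, z, w].
In Python, from station import manip gives the robot as it stands.
- The arm moves only by the tool step_arm, never from a script. Its argument "targets" is text: rows parted by semicolons, each of 4 numbers parted by spaces: the shift along the tool's x, y, z in mm, then the turn about the tool's z in degrees. A call has 1 to 12 rows; each row is the pose to reach, as a shift and turn from the pose commanded when the call began, along the tool's axes at that moment; what a row does not reach only later rows make up. A row lasts 1/10 s, in which the tool goes at most 50 mm and 8.59 degrees, less where a joint would pass 70% of its speed; a pose out of reach is approached as far as the arm can. A call with a gripper value outside its range is refused whole. "gripper" is the closure, from 0 (fully open) to 1 (shut), set as the call begins (left out, the last holds). The fingers move at their own pace and stop on an object; "squeeze" is the grip in N (left out, the last holds). Time passes only in rows, so rows that repeat a pose let the fingers close. It gives the time, the measured TCP pose, the force, the opening and the grip force at its end, in the units of the state.
- manip.sense(): the state, without advancing time (a new reading comes with each control period).
- manip.snapshot(name): name is "scene" or "top" or "wrist"; returns the picture (420x560x3 uint8, red, green, blue); there is no depth.
- manip.get_calibration(name): a dict with "fov_y" (degrees; the focal length in pixels is half the picture's height over the tangent of half this angle, whatever the lens; pixels are square), "cx", "cy" (the principal point, pixels), "extrinsics" (4x4, takes a point from camera to world coordinates); the wrist camera has in their place "tool_from_camera" (4x4, takes a point from camera to tool coordinates, whose origin is the TCP and whose axes are the flange's). Camera axes: x right, y down, z forward; pixel columns grow to the right and rows downward; lengths in m; the calibration is good to about 2 mm. A picture is of the moment at which its call begins: read the wrist's pose just before it. get_calibration takes no time and is no camera call.
- manip.sign_off(): hands the job in; it is judged then, once.
Trained networks look in the newest picture that a camera, given by its name, has taken for a name from the list of things; names that differ only in an ending like _2 or _b are one class to them, and where a whole thing is asked for, a point or a joint stands for the part that bears it (a point fixed in the world has none). Each returns a list of dicts, best first, with "p" (0 to 1); they miss things now and then, are a little off and sometimes report something else, mostly with a low value. They report only what shows in the picture. A call takes as long as a camera call.
- manip.recognise(camera, query): "position" ([column, row] in pixels, amid what is visible of it).
- manip.masks_of(camera, query): "pixels" (420x560 bool, what is visible of it) and "position" ([column, row] in pixels, amid what is visible of it).
- manip.mark_of(camera, query): "position" ([column, row] in pixels: a listed point, or the origin of a listed thing).
The state is a dict: "t": time; "q": joint angles; "qd": joint speeds; "tau": joint torques, N m; "tcp_pos": TCP position; "tool_rot": TCP orientation; "force": force on the tool from outside, world axes, zero at the start; "ft_torque": the same for the moment, N m; "finger_gap": opening from 0.0 (shut) to 1.0 (fully open); "gripper_force": force on a finger pad.
Only numpy, scipy, OpenCV 4.12 (cv2) and the standard library are available. Lean on these libraries where they do the work, as an engineer would, in place of code of your own. Each camera call takes 0.05 s, during which the arm holds its last target. There are 200 camera calls.

## Working session

There is one attempt and no reset: what is moved stays moved. The work goes in short steps, Python scripts to look and compute and a tool call to move; the robot and the scene stay as the last step left them, time stands still between calls to the robot, and variables do not carry over. Pictures are saved under pics/ and viewed, at most 10 in all, crops included, and the job is handed in when it is done.

Besides the shell and the picture viewer there is one more tool, called as a command line: name --argument value ..., lists and objects as JSON in quotes. step_arm: Moves the arm, as the interface text tells. Its arguments: {"type":"object","properties":{"targets":{"type":"string"},"gripper":{"type":"number"},"squeeze":{"type":"number"}},"required":["targets"]}

```bash
mkdir -p pics; ls
cat > h.py <<'E'
import numpy as np, cv2
from station import manip
from scipy.spatial.transform import Rotation as R
def snap(n,f):
    im=manip.snapshot(n); cv2.imwrite('pics/'+f,im[:,:,::-1]); return im
def cam(n,s=None):
    c=manip.get_calibration(n); f=210/np.tan(np.radians(c['fov_y'])/2)
    if 'extrinsics' in c: T=np.array(c['extrinsics'])
    else:
        s=s or manip.sense(); W=np.eye(4); W[:3,:3]=R.from_quat(s['tool_rot']).as_matrix(); W[:3,3]=s['tcp_pos']; T=W@np.array(c['tool_from_camera'])
    return f,c['cx'],c['cy'],T
def ray(C,p):
    f,cx,cy,T=C; d=T[:3,:3]@np.array([(p[0]-cx)/f,(p[1]-cy)/f,1]); return T[:3,3],d/np.linalg.norm(d)
def atz(C,p,z):
    o,d=ray(C,p); return o+d*(z-o[2])/d[2]
def tri(L):
    A=np.zeros((3,3));b=np.zeros(3)
    for o,d in L:
        P=np.eye(3)-np.outer(d,d);A+=P;b+=P@o
    x=np.linalg.solve(A,b); return x,[np.linalg.norm((np.eye(3)-np.outer(d,d))@(x-o)) for o,d in L]
def proj(C,X):
    f,cx,cy,T=C; p=T[:3,:3].T@(np.array(X)-T[:3,3]); return [cx+f*p[0]/p[2],cy+f*p[1]/p[2]]
E
cat > a.py <<'E'
from h import *
s=manip.sense();print({k:np.round(v,3) for k,v in s.items()})
ims=[snap(n,n+'0.png') for n in('scene','top')]
cv2.imwrite('pics/w0.png',np.zeros((2,2)))
C={n:cam(n) for n in('scene','top')}
for q in ['reel_center','rack','seat','spindle_tip','catch_grip','egg_timer','tin','salt']:
    L=[]
    for n in C:
        r=manip.mark_of(n,q)
        print(q,n,[(np.round(x['position'],1).tolist(),round(x['p'],2)) for x in r[:2]])
        if r:L.append(ray(C[n],r[0]['position']))
    if len(L)==2: x,e=tri(L);print('   ',x.round(4),np.round(e,4))
E
python3 a.py; python3 -c "
import cv2,numpy as np
a=[cv2.imread('pics/%s0.png'%n) for n in('scene','top')]
"
```

```text
pics
{'t': np.float64(0.0), 'q': array([ 0.925,  0.528,  1.434, -0.   ,  1.181, -0.178]), 'qd': array([ 0.001,  0.   ,  0.   ,  0.001, -0.002, -0.   ]), 'tau': array([-1.0000e-03, -4.4235e+01, -1.7803e+01, -0.0000e+00,  8.0000e-03,
        0.0000e+00]), 'tcp_pos': array([0.281, 0.558, 0.23 ]), 'tool_rot': array([ 0.231,  0.973, -0.001, -0.   ]), 'force': array([-0.133, -0.211, -0.066]), 'ft_torque': array([-0.035, -0.001,  0.003]), 'gripper_force': np.float64(0.0), 'finger_gap': np.float64(1.003)}
reel_center scene [([345.7, 198.1], 0.75)]
reel_center top [([343.0, 258.7], 0.73)]
    [ 0.466  -0.3353  0.0781] [0.0024 0.0024]
rack scene [([352.4, 212.8], 0.71)]
rack top [([350.5, 263.6], 0.55)]
    [ 0.4532 -0.3644  0.0014] [0.0012 0.0012]
seat scene [([261.5, 280.5], 0.78)]
seat top [([235.1, 240.3], 0.91)]
    [ 0.5178 -0.0761  0.0194] [0.0014 0.0014]
spindle_tip scene [([259.5, 241.8], 0.71)]
spindle_tip top [([224.5, 231.8], 0.95)]
    [ 0.5216 -0.0724  0.1732] [0.0053 0.0053]
catch_grip scene [([218.8, 292.1], 0.54)]
catch_grip top [([339.0, 256.5], 0.64), ([196.2, 223.7], 0.62)]
    [ 0.5432 -0.1859 -0.0567] [0.1722 0.1722]
egg_timer scene [([247.6, 206.0], 0.84), ([351.0, 212.8], 0.71)]
egg_timer top [([293.5, 172.3], 0.63)]
    [ 0.6859 -0.2293 -0.0021] [0.0047 0.0047]
tin scene [([314.5, 163.0], 0.58), ([346.1, 198.3], 0.38)]
tin top [([386.7, 194.6], 0.72)]
    [ 0.6292 -0.4681 -0.0128] [0.0011 0.0011]
salt scene [([190.3, 244.7], 0.64)]
salt top [([226.8, 160.9], 0.52)]
    [ 0.7193 -0.058   0.0032] [0.0036 0.0036][ WARN:0@10.084] global loadsave.cpp:1063 imwrite_ Unsupported depth image for selected encoder is fallbacked to CV_8U.
```

View pics/scene0.png

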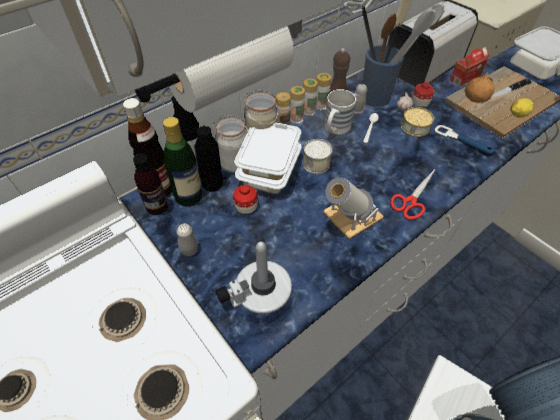

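View pics/top0.png

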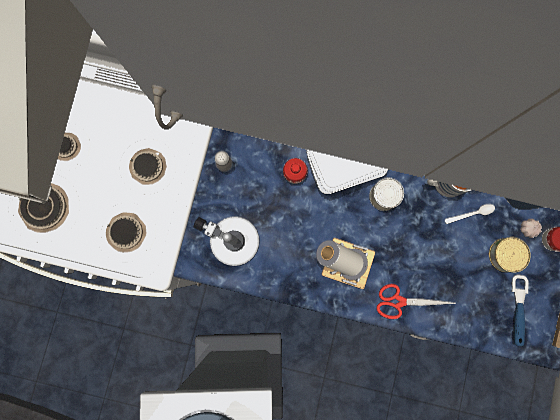

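The scene view shows the stand at about (262,285) with its knob at (222,295), and the reel in its rack at (350,205). In the top view the stand is at (235,240), the knob at (203,226), and the reel leans left from (365,263) to (327,252). The second-ranked catch_grip hit in the top view, (196,224), is the real knob.

```bash
cat > b.py <<'E'
from h import *
C={n:cam(n) for n in('scene','top')}
k,e=tri([ray(C['scene'],[218.8,292.1]),ray(C['top'],[196.2,223.7])]);print('knob',k.round(4),np.round(e,4))
print('knob z.047',atz(C['scene'],[218.8,292.1],.047).round(4),atz(C['top'],[196.2,223.7],.047).round(4))
print('seat z',atz(C['scene'],[261.5,280.5],.037).round(4),atz(C['top'],[235.1,240.3],.037).round(4))
s=manip.sense(); M=R.from_quat(s['tool_rot']).as_matrix(); print(M.round(3))
c=manip.get_calibration('wrist'); print(np.round(c['tool_from_camera'],3).tolist(),c['fov_y'])
# goal: above point between stand/knob
g=np.array([.50,-.02,.28]); print('shift mm',(M.T@(g-s['tcp_pos'])*1000).round(0))
E
python3 b.py
```

```text
knob [0.5565 0.0117 0.0638] [0.0007 0.0007]
knob z.047 [0.5642 0.0069 0.047 ] [0.5575 0.0144 0.047 ]
seat z [ 0.5129 -0.0684  0.037 ] [ 0.5155 -0.0786  0.037 ]
[[-0.893  0.45   0.   ]
 [ 0.45   0.893  0.   ]
 [ 0.     0.    -1.   ]]
[[0.001, -0.963, -0.271, 0.07], [1.0, 0.001, -0.001, 0.001], [0.001, -0.271, 0.963, -0.143], [0.0, 0.0, 0.0, 1.0]] 71.55078649339117
shift mm [-456. -418.  -49.]
```

step_arm --targets "-40 -40 -20 8; -80 -75 -49 16; -120 -110 -49 24; -155 -143 -49 32; -190 -175 -49 40; -225 -207 -49 48; -260 -240 -49 56; -295 -272 -49 64; -330 -304 -49 72; -365 -336 -49 80; -400 -370 -49 88; -430 -400 -49 90" --gripper 0

```text
t: 2.1
tcp_pos: [0.4859, 0.0051, 0.2807]
tool_rot: [0.853, 0.523, 0.0, 0.0]
force: [0.1, 0.9, 0.4]
finger_gap: 1.005
gripper_force: 0.0
```

```bash
cat > w.py <<'E'
from h import *
import sys
s=manip.sense();print(np.round(s['tcp_pos'],4),np.round(s['q'],2),round(s['t'],2),R.from_quat(s['tool_rot']).as_matrix()[:,0].round(3))
C=cam('wrist',s); im=snap('wrist',sys.argv[1])
Z={'seat':.037,'spindle_tip':.173,'catch_grip':.047}
for q in sys.argv[2:]:
    r=manip.mark_of('wrist',q)
    for x in r[:2]: print(q,np.round(x['position'],1),round(x['p'],2),atz(C,x['position'],Z.get(q,0)).round(4))
E
python3 w.py w1.png seat spindle_tip catch_grip
```

```text
[0.4859 0.0051 0.2807] [-0.22  0.28  1.71  0.    1.15  0.25] 2.1 [0.454 0.891 0.   ]
seat [320.  221.9] 0.87 [ 0.5158 -0.0777  0.037 ]
spindle_tip [337.8 263.3] 0.85 [ 0.5139 -0.0717  0.173 ]
catch_grip [323.  153.1] 0.88 [0.5575 0.0085 0.047 ]
```

View pics/w1.png

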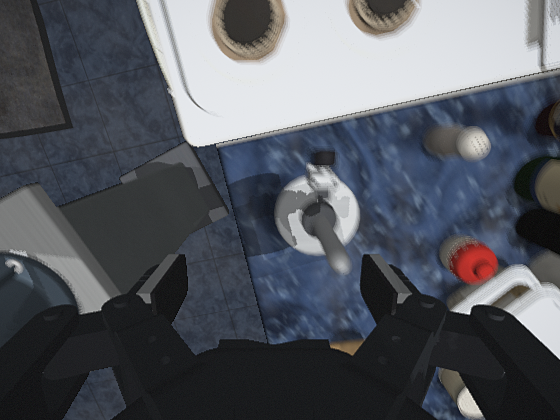

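The wrist view shows the stand seen from above: seat (320,222), spindle tip (338,263), black knob (323,155) above it in the picture, so the tool x axis lies along the pull direction.

step_arm --targets "20 35 40 -1; 35 62 80 -1; 35 62 120 -1; 35 62 120 -1; 35 62 120 -1"

```text
t: 2.8
tcp_pos: [0.5549, 0.0124, 0.1601]
tool_rot: [0.846, 0.533, -0.001, -0.001]
force: [-0.6, 0.5, 1.3]
finger_gap: 1.0
gripper_force: 0.0
```

```bash
python3 w.py w2.png seat catch_grip
```

```text
[0.5549 0.0124 0.1601] [-0.18  0.53  1.68  0.    0.94  0.27] 2.8 [ 0.432  0.902 -0.001]
seat [276.8 293.3] 0.56 [ 0.5145 -0.0764  0.037 ]
catch_grip [280.8 210.8] 0.7 [0.5571 0.0049 0.047 ]
catch_grip [456.7 322. ] 0.37 [ 0.6689 -0.1799  0.047 ]
```

View pics/w2.png

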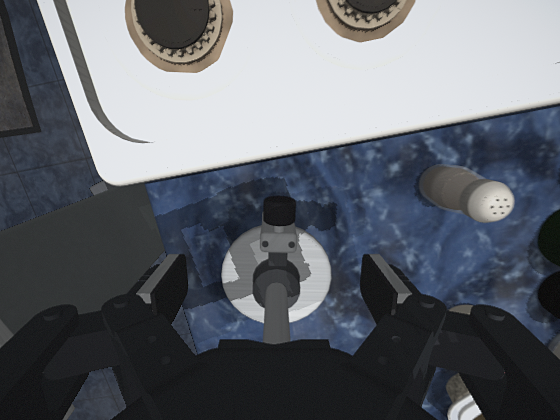

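The picture is symmetric: knob at (280,210), housing below it, and the fingers free on both sides.

step_arm --targets "-6 5 45 1; -6 5 90 1; -6 5 120 1; -6 5 132 1; -6 5 132 1"

```text
t: 3.45
tcp_pos: [0.5583, 0.0032, 0.0288]
tool_rot: [0.851, 0.524, 0.0, 0.0]
force: [0.1, 0.1, -0.2]
finger_gap: 0.999
gripper_force: 0.0
```

step_arm --targets "0 0 0 0; 0 0 0 0; 0 0 0 0; 0 0 0 0; 0 0 0 0; 0 0 0 0; 0 0 0 0" --gripper 1 --squeeze 40

```text
t: 4.15
tcp_pos: [0.5555, 0.0045, 0.0295]
tool_rot: [0.852, 0.524, -0.002, -0.002]
force: [-4.7, 3.6, 9.8]
finger_gap: 0.335
gripper_force: 38.7
```

Gripped at 0.335 × 85 mm ≈ 28 mm, which fits the knob. Now I pull it out.

step_arm --targets "4 0 0 0; 8 0 0 0; 12 0 0 0; 16 0 0 0; 19 0 0 0; 21 0 0 0; 21 0 0 0; 21 0 0 0; 21 0 0 0"

```text
t: 5.05
tcp_pos: [0.5638, 0.0206, 0.0295]
tool_rot: [0.851, 0.525, -0.004, -0.001]
force: [-8.2, -8.2, 11.1]
finger_gap: 0.333
gripper_force: 38.9
```

step_arm --targets "21 0 0 0; 21 0 0 0; 21 0 0 0; 21 0 0 0; 21 0 0 0; 21 0 0 0" --gripper 0

```text
t: 5.65
tcp_pos: [0.5769, 0.0404, 0.0282]
tool_rot: [0.852, 0.524, -0.0, -0.0]
force: [0.4, -0.0, 1.3]
finger_gap: 1.003
gripper_force: 0.0
```

step_arm --targets "0 0 -50 0; 0 0 -100 0; 0 0 -150 0; 0 0 -200 0; 0 0 -250 0; -45 10 -270 0; -90 20 -272 0; -135 30 -272 0; -180 35 -272 0; -225 40 -272 0; -270 50 -272 0; -315 55 -272 0"

```text
t: 6.85
tcp_pos: [0.4836, -0.2672, 0.3003]
tool_rot: [0.852, 0.524, 0.0, 0.0]
force: [1.0, 0.0, -0.1]
finger_gap: 1.002
gripper_force: 0.0
```

```bash
cat > r.py <<'E'
from h import *
import sys
s=manip.sense();print(np.round(s['tcp_pos'],4),np.round(s['q'],2),round(s['t'],2),R.from_quat(s['tool_rot']).as_matrix()[:,0].round(3))
C={'wrist':cam('wrist',s)}; snap('wrist',sys.argv[1])
if len(sys.argv)>2:
    for n in('scene','top'): C[n]=cam(n); snap(n,n+sys.argv[1])
L={}
for n in C:
    for q in['reel_center','rack']:
        r=manip.mark_of(n,q)
        for x in r[:2]: print(n,q,np.round(x['position'],1),round(x['p'],2))
        if r: L.setdefault(q,[]).append(ray(C[n],r[0]['position']))
    m=manip.masks_of(n,'reel_center')
    for x in m[:2]:
        P=np.argwhere(x['pixels'])[:,::-1].astype(float); c=P.mean(0); w,v=np.linalg.eigh(np.cov((P-c).T)); b=cv2.minAreaRect(P.astype(np.float32))
        print(n,'mask',len(P),c.round(1),'major',v[:,1].round(3),np.sqrt(w).round(1),b,round(x['p'],2))
for q in L:
    if len(L[q])>1: x,e=tri(L[q]);print(q,x.round(4),np.round(e,4))
E
sleep 0; python3 r.py w3.png all
```

```text
[ 0.4836 -0.2672  0.3003] [-0.71  0.35  1.53  0.    1.26 -0.24] 6.85 [0.45  0.893 0.   ]
wrist reel_center [279.6 231.3] 0.97
wrist mask 3418 [280.7 231.6] major [0.166 0.986] [13.7 20.1] ((280.5946044921875, 231.56756591796875), (76.93872833251953, 52.27887725830078), 80.53767395019531) 0.91
scene reel_center [345.7 195.7] 0.57
scene rack [353.8 213.6] 0.88
scene mask 847 [341.8 193.8] major [0.619 0.785] [7.1 9.7] ((343.64764404296875, 194.3796844482422), (39.574615478515625, 27.636133193969727), 38.290164947509766) 0.92
top rack [352.8 265.9] 0.66
reel_center [ 0.464  -0.321   0.1027] [0.0003 0.0003]
rack [ 0.4491 -0.3702 -0.0054] [0.0032 0.0032]
```

View pics/w3.png

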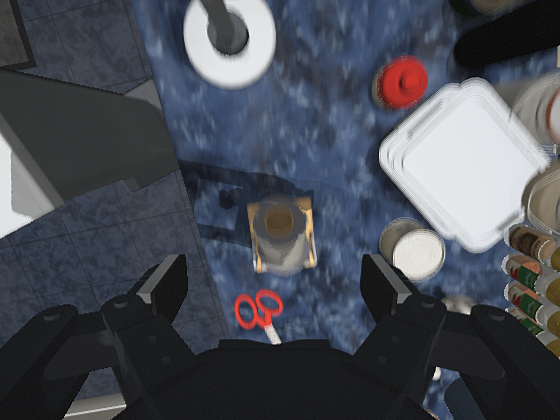

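The picture is slightly blurred because the arm was still moving: the reel leans up-image with its bore top near (278,218), and the board spans (248–315, 197–272). I'll go nearer and let the arm settle.

step_arm --targets "-30 5 25 0; -60 9 50 0; -60 9 50 0; -60 9 50 0; -60 9 50 0"

```text
t: 7.95
tcp_pos: [0.4662, -0.3224, 0.2511]
tool_rot: [0.851, 0.525, 0.0, 0.0]
force: [-0.2, 0.3, 0.1]
finger_gap: 1.001
gripper_force: 0.0
```

```bash
python3 r.py w4.png; python3 -c "
import cv2
a=cv2.imread('pics/w4.png')[120:360,180:400];cv2.imwrite('pics/w4c.png',cv2.resize(a,None,fx=2.5,fy=2.5,interpolation=cv2.INTER_CUBIC))"
```

```text
[ 0.4662 -0.3224  0.2511] [-0.8   0.43  1.56  0.    1.16 -0.34] 7.95 [0.449 0.893 0.   ]
wrist reel_center [276.6 195.2] 0.79
wrist rack [273.2 193.9] 0.43
wrist mask 5886 [272.8 194.4] major [0.169 0.986] [17. 28.] ((271.4363098144531, 195.84765625), (106.05743408203125, 67.65440368652344), 84.42780303955078) 0.62
```

View pics/w4c.png

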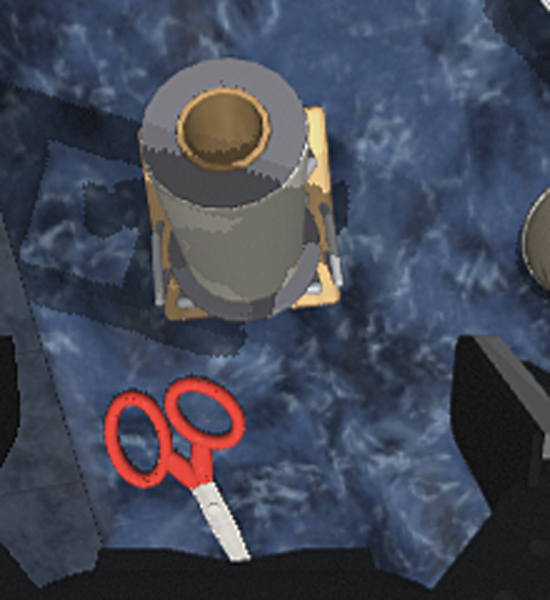

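The picture shows the reel in the rack: the bore's upper rim is centred at crop (225,130), i.e. full-picture (270,172). The board's near corners are at (247,248) and (316,241), and its far right corner at (309,163).

```bash
cat > c.py <<'E'
from h import *
C=cam('wrist')
b=[atz(C,p,.012) for p in([247.2,248],[316,241.2],[308.8,163.2])]
print(np.round(b,4), 'near edge',np.linalg.norm(b[1]-b[0]),'side',np.linalg.norm(b[2]-b[1]))
t=atz(C,[270,172],.143); c=atz(C,[276.6,195.2],.0906); c2=atz(C,[272.8,194.4],.0906); print('top',t.round(4),'ctr',c.round(4),c2.round(4))
ang=lambda v:np.degrees(np.arctan2(v[1],v[0])); print('az side',ang(b[2]-b[1]),'az near-90',ang(b[0]-b[1])-90, 'top-rack',ang((t-np.array([.4491,-.370,0]))[:2]),'top-ctr',ang(t-c))
E
python3 c.py
```

```text
[[ 0.3884 -0.3929  0.012 ]
 [ 0.4798 -0.4273  0.012 ]
 [ 0.5166 -0.3233  0.012 ]] near edge 0.09761236579108586 side 0.11022681223328386
top [ 0.4764 -0.2934  0.143 ] ctr [ 0.4674 -0.3258  0.0906] [ 0.4641 -0.3232  0.0906]
az side 70.51899642540943 az near-90 69.40178689546451 top-rack 70.37273717911852 top-ctr 74.35973558162596
```

step_arm --targets "10 -1 40 -6.7; 20 -2 80 -6.7; 20 -2 115 -6.7; 20 -2 140 -6.7; 20 -2 151 -6.7; 20 -2 151 -6.7; 20 -2 151 -6.7"

```text
t: 8.85
tcp_pos: [0.4736, -0.3048, 0.1004]
tool_rot: [0.819, 0.573, 0.0, 0.001]
force: [-0.3, -0.4, 0.4]
finger_gap: 1.002
gripper_force: 0.0
```

step_arm --targets "0 0 0 0; 0 0 0 0; 0 0 0 0; 0 0 0 0; 0 0 0 0; 0 0 0 0" --gripper 1 --squeeze 70

```text
t: 9.45
tcp_pos: [0.4732, -0.3046, 0.1012]
tool_rot: [0.819, 0.573, 0.0, 0.001]
force: [-2.0, 1.7, 5.6]
finger_gap: 0.694
gripper_force: 73.6
```

Gripped at 0.694 × 85 = 59 mm, which is the reel. Now I lift it straight up.

step_arm --targets "0 0 -10 0; 0 0 -25 0; 0 0 -45 0; 0 0 -70 0; 0 0 -95 0; 0 0 -120 0; 0 0 -145 0; 0 0 -160 0; 0 0 -170 0; 0 0 -170 0; 0 0 -170 0"

```text
t: 10.55
tcp_pos: [0.4723, -0.3038, 0.2689]
tool_rot: [0.819, 0.573, -0.0, -0.001]
force: [0.1, -0.4, -2.1]
finger_gap: 0.692
gripper_force: 75.7
```

```bash
cat > o.py <<'E'
from h import *
import sys
# reel view: stacks crops of scene/top/wrist into one picture, plus mask axis
f=sys.argv[1]; s=manip.sense(); print(np.round(s['tcp_pos'],4),round(s['t'],2),np.round(s['force'],1),round(s['finger_gap'],3))
out=[]
for n in('scene','wrist'):
    im=snap(n,n+f); C=cam(n,s); p=proj(C,np.array(s['tcp_pos'])-[0,0,.03]); print(n,np.round(p,1))
    h=65 if n=='scene' else 130; x=int(np.clip(p[0],h,560-h)); y=int(np.clip(p[1],h,420-h)); out.append(cv2.resize(im[y-h:y+h,x-h:x+h],(390,390),interpolation=cv2.INTER_CUBIC)); print('crop origin',x-h,y-h,'scale',390/2/h)
cv2.imwrite('pics/'+f,np.hstack(out)[:,:,::-1])
E
python3 o.py o1.png
```

```text
[ 0.4723 -0.3038  0.2689] 10.55 [ 0.1 -0.4 -2.1] 0.692
scene [347.  154.6]
crop origin 282 89 scale 3.0
wrist [275.1 239.2]
crop origin 145 109 scale 1.5
```

View pics/o1.png

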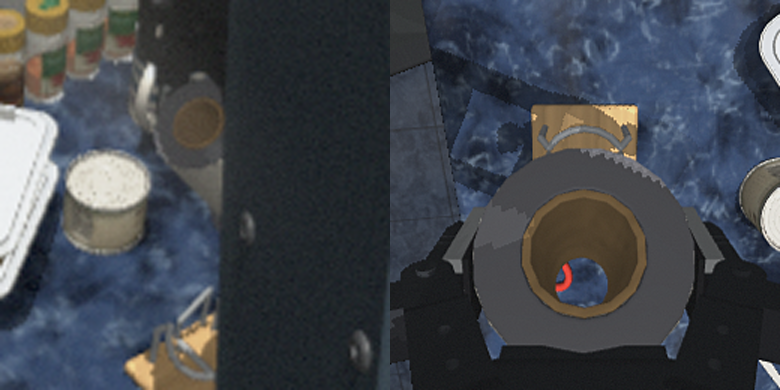

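Lifted clear of the rack. In the wrist crop the upper face is centred at (585,253) and the lower bore opening at (582,283), so the reel still leans as gripped. I'll lighten the grip to let it swing.

step_arm --targets "0 0 0 0; 0 0 0 0; 0 0 0 0; 0 0 0 0; 0 0 0 0; 0 0 0 0" --gripper 1 --squeeze 20

```text
t: 11.25
tcp_pos: [0.4728, -0.3042, 0.2693]
tool_rot: [0.819, 0.573, -0.0, 0.0]
force: [0.3, -0.4, -2.1]
finger_gap: 0.689
gripper_force: 75.7
```

```bash
cat > t.py <<'E'
from h import *
import sys
# tilt of the reel in the tool frame from its grey-brown bore: bore rim (top) and lower opening
s=manip.sense(); im=snap('wrist',sys.argv[1]); 
hsv=cv2.cvtColor(im,cv2.COLOR_RGB2HSV)
m=((hsv[...,0]>8)&(hsv[...,0]<25)&(hsv[...,1]>100)&(hsv[...,2]>40)).astype(np.uint8)
m[:200]=0 ; m[:, :200]=0; m[:,360:]=0
n,l,st,ce=cv2.connectedComponentsWithStats(m); i=1+np.argmax(st[1:,4]); c=(l==i).astype(np.uint8)
k,_=cv2.findContours(c,cv2.RETR_EXTERNAL,cv2.CHAIN_APPROX_NONE); H=cv2.convexHull(max(k,key=len)); e=cv2.fitEllipse(H)
print('rim',np.round(e[0],1),np.round(e[1],1))
F=np.zeros_like(c); cv2.fillConvexPoly(F,H,1); hole=cv2.morphologyEx(F-c,cv2.MORPH_OPEN,np.ones((3,3),np.uint8))
n,l,st,ce=cv2.connectedComponentsWithStats(hole)
if n>1:
    i=1+np.argmax(st[1:,4]); print('hole',ce[i].round(1),st[i])
print('t',round(s['t'],2),s['tcp_pos'].round(4))
E
python3 t.py t1.png
python3 - <<'E'
import cv2,numpy as np
a=cv2.imread('pics/wristo1.png');
E
```

```text
rim [273.9 277.8] [83.  84.6]
hole [272.4 297.4] [254 280  37  35 992]
t 11.25 [ 0.4728 -0.3042  0.2693]
```

step_arm --targets "0 0 0 0; 0 0 0 0; 0 0 0 0; 0 0 0 0" --gripper 0.6 --squeeze 20

```text
t: 11.7
tcp_pos: [0.4727, -0.3042, 0.2693]
tool_rot: [0.819, 0.573, -0.0, 0.0]
force: [0.1, -0.4, -2.5]
finger_gap: 0.699
gripper_force: 75.7
```

```bash
python3 t.py t2.png
```

```text
rim [273.9 277.8] [82.8 84.6]
hole [272.4 297.4] [254 280  37  35 990]
t 11.7 [ 0.4727 -0.3042  0.2693]
```

The grip force stays at 75 N: the fingers hold once stopped. I'll set the reel back the way it came and take it again with a light grip.

step_arm --targets "0 0 40 0; 0 0 80 0; 0 0 110 0; 0 0 135 0; 0 0 152 0; 0 0 163 0; 0 0 168 0; 0 0 169 0; 0 0 169 0; 0 0 169 0"

```text
t: 12.75
tcp_pos: [0.4729, -0.3045, 0.1013]
tool_rot: [0.819, 0.573, -0.0, 0.001]
force: [-1.7, 0.2, 3.3]
finger_gap: 0.693
gripper_force: 75.9
```

step_arm --targets "0 0 0 0; 0 0 0 0; 0 0 0 0" --gripper 0.15 --squeeze 20

```text
t: 13.05
tcp_pos: [0.4731, -0.3045, 0.1005]
tool_rot: [0.819, 0.573, 0.0, 0.001]
force: [-0.2, -0.5, 0.4]
finger_gap: 0.849
gripper_force: 0.0
```

step_arm --targets "0 0 0 0; 0 0 0 0; 0 0 0 0; 0 0 0 0; 0 0 0 0" --gripper 0.4 --squeeze 20

```text
t: 13.55
tcp_pos: [0.4728, -0.3042, 0.1005]
tool_rot: [0.819, 0.573, 0.0, 0.0]
force: [-0.2, 0.0, 2.6]
finger_gap: 0.709
gripper_force: 21.3
```

step_arm --targets "0 0 -8 0; -1 0 -22 0; -3 0 -42 0; -6 0 -67 0; -10 0 -95 0; -10 0 -125 0; -10 0 -150 0; -10 0 -165 0; -10 0 -170 0; -10 0 -170 0; -10 0 -170 0"

```text
t: 14.65
tcp_pos: [0.4686, -0.313, 0.2692]
tool_rot: [0.819, 0.573, -0.0, -0.001]
force: [0.2, -0.1, -2.0]
finger_gap: 0.711
gripper_force: 22.5
```

```bash
python3 t.py t3.png
```

```text
rim [273.8 281. ] [83.3 85.9]
hole [272.8 299.1] [ 255  281   36   37 1061]
t 14.65 [ 0.4686 -0.313   0.2692]
```

```bash
cat > th.py <<'E'
from h import *
import sys
from scipy.optimize import fsolve
c=manip.get_calibration('wrist'); T=np.array(c['tool_from_camera']); C=(210/np.tan(np.radians(c['fov_y'])/2),c['cx'],c['cy'],T)
def solve(r1,r2,gz=-.026):
    def f(v):
        u=np.array([np.sin(v[0]),0,-np.cos(v[0])]); P=np.array([0,0,gz])
        return [proj(C,P+v[1]*u)[1]-r1,proj(C,P-(.13-v[1])*u)[1]-r2]
    v=fsolve(f,[.3,.03]); return np.degrees(v[0]).round(1),(v[1]*1000).round(1)
if __name__=='__main__':
    a=[float(x) for x in sys.argv[1:]]
    print(solve(*a),solve(*a,gz=-.02),solve(*a,gz=-.032))
E
python3 th.py 277.8 297.4; python3 th.py 281 299.1
```

```text
(np.float64(35.7), np.float64(32.0)) (np.float64(36.6), np.float64(5.1)) (np.float64(34.5), np.float64(72.1))
(np.float64(36.1), np.float64(20.2)) (np.float64(36.9), np.float64(-6.6)) (np.float64(35.0), np.float64(57.8))
```

At 20 N, friction alone still holds the lean at 36°. So I'll use the spindle tip: thread the bore mouth over it, then move the grip in an arc about the foot so the reel turns upright in the pads.

```bash
cat > d.py <<'E'
from h import *
c=manip.get_calibration('wrist');print(c['cx'],c['cy'])
T=np.array(c['tool_from_camera']); C=(210/np.tan(np.radians(c['fov_y'])/2),c['cx'],c['cy'],T)
foot=atz(C,[272.8,299.1],.0625); print('foot in tool',foot.round(4))
top=atz(C,[273.8,281.],.0625-.1052); print('top in tool',top.round(4),'axis',((top-foot)/.13).round(3))
s=manip.sense(); M=R.from_quat(s['tool_rot']).as_matrix(); tip=np.array([.5145,-.0755,0])
d=tip-(s['tcp_pos']+M@foot); print('shift tool mm',(M.T@d*1000).round(1)[:2], M[:,0].round(3))
E
python3 d.py
```

```text
273.60788721590995 207.7082886312565
foot in tool [-0.0646 -0.0015  0.0625]
top in tool [ 0.0121 -0.0008 -0.0427] axis [ 0.59   0.005 -0.809]
shift tool mm [303. -36.] [0.343 0.939 0.001]
```

step_arm --targets "0 0 -15 0; 10 -2 -28 0; 35 -5 -30 0; 65 -8 -30 0; 95 -12 -30 0; 125 -15 -30 0; 155 -19 -30 0; 185 -22 -30 0; 215 -26 -30 0; 245 -29 -30 0; 270 -32 -30 0; 285 -34 -30 0"

```text
t: 15.9
tcp_pos: [0.5348, -0.0317, 0.3002]
tool_rot: [0.819, 0.574, -0.0, -0.001]
force: [-1.1, -0.6, -1.7]
finger_gap: 0.714
gripper_force: 22.6
```

step_arm --targets "10 -1 0 0; 16 -2 0 0; 16 -2 0 0; 16 -2 0 0; 16 -2 0 0"

```text
t: 16.4
tcp_pos: [0.5386, -0.0194, 0.3003]
tool_rot: [0.82, 0.573, -0.0, 0.0]
force: [0.2, 0.1, -1.9]
finger_gap: 0.707
gripper_force: 22.6
```

```bash
python3 t.py t4.png; python3 o.py o2.png
```

```text
rim [273.9 281. ] [83.5 85.8]
hole [272.9 299.2] [ 256  281   35   37 1042]
t 16.4 [ 0.5386 -0.0194  0.3003]
[ 0.5386 -0.0194  0.3003] 16.45 [ 0.3  0.5 -1.9] 0.712
scene [225.4 225.2]
crop origin 160 160 scale 3.0
wrist [275.  239.2]
crop origin 145 109 scale 1.5
```

View pics/o2.png

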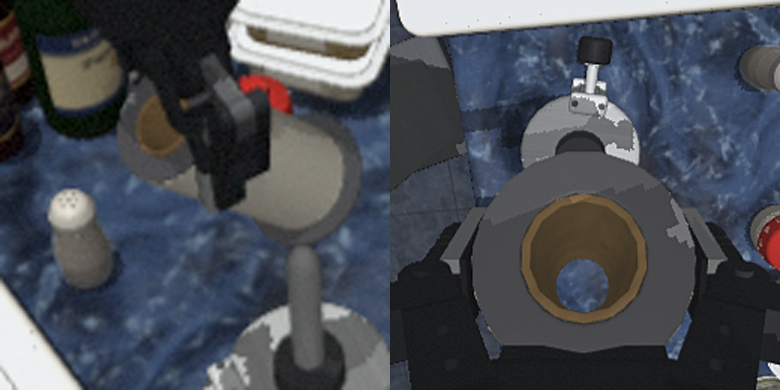

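In the scene crop the leaning reel hangs with its foot flange (about (320,190)) just above the spindle tip (303,245). In the wrist crop the knob at (593,50) is clearly pulled out.

```bash
cat > e.py <<'E'
from h import *
s=manip.sense(); M=R.from_quat(s['tool_rot']).as_matrix(); f=s['tcp_pos']+M@[-.0646,-.0015,.0625]; print('foot',f.round(4))
C=cam('scene'); print('foot px',np.round(proj(C,f),1),'tip pred',np.round(proj(C,[.5145,-.0755,.173]),1),'cam dir',(C[3][:3,2]).round(2))
for dx in (.01,):print(np.round(proj(C,[.5145+dx,-.0755,.173]),1),np.round(proj(C,[.5145,-.0655,.173]),1))
manip.snapshot('top')
for n in('scene','top'):
    r=manip.mark_of(n,'spindle_tip'); print(n,[(np.round(x['position'],1),round(x['p'],2)) for x in r[:1]], [atz(cam(n),x['position'],.173).round(4) for x in r[:1]])
    r=manip.mark_of(n,'reel_center'); print(n,[(np.round(x['position'],1),round(x['p'],2)) for x in r[:1]], np.round(proj(cam(n),s['tcp_pos']+M@[-.0646+.065*.588,-.0015,.0625-.0526]),1))
E
python3 e.py
```

```text
foot [ 0.515  -0.0793  0.2378]
foot px [260.5 219.7] tip pred [260.7 242.1] cam dir [ 0.36 -0.5  -0.79]
[256.4 239.5] [257.4 245.9]
scene [(array([259.1, 244.2]), 0.61)] [array([ 0.5142, -0.0702,  0.173 ])]
scene [(array([237.8, 210.6]), 0.67)] [239.  210.9]
top [(array([227.1, 235.3]), 0.84)] [array([ 0.5186, -0.0753,  0.173 ])]
top [(array([203.3, 223.5]), 0.57)] [202.9 226.5]
```

step_arm --targets "3 0 15 0; 3 0 30 0; 3 0 42 0; 3 0 52 0; 3 0 60 0; 3 0 66 0; 3 0 70 0; 3 0 70 0"

```text
t: 17.6
tcp_pos: [0.5397, -0.0152, 0.23]
tool_rot: [0.819, 0.573, 0.0, -0.001]
force: [-0.4, 2.8, -2.2]
finger_gap: 0.714
gripper_force: 22.8
```

```bash
python3 t.py t5.png; python3 o.py o3.png
```

```text
rim [273.7 281.4] [83.7 85.7]
hole [272.8 298.1] [ 255  280   36   38 1062]
t 17.6 [ 0.5397 -0.0152  0.23  ]
[ 0.5397 -0.0152  0.2302] 17.65 [ 0.6  1.7 -2. ] 0.712
scene [227.6 250.1]
crop origin 162 185 scale 3.0
wrist [275.  239.2]
crop origin 145 109 scale 1.5
```

View pics/o3.png

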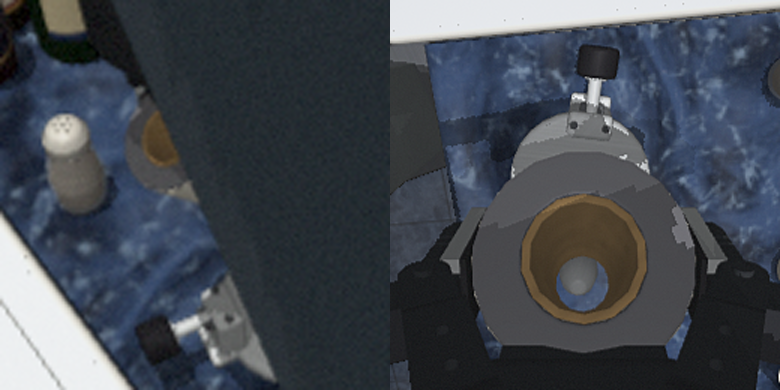

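The tip (grey dome at crop (580,275)) is inside the bore mouth. Now the first half of the arc, moving back along −x while rising.

step_arm --targets "-3 0 -2 0; -7 0 -4 0; -10 -1 -6 0; -13 -1 -8 0; -17 -1 -10 0; -20 -1 -11 0; -25 -1 -13 0; -31 -1 -15 0; -31 -1 -15 0"

```text
t: 18.65
tcp_pos: [0.5278, -0.0454, 0.2456]
tool_rot: [0.82, 0.573, -0.0, 0.0]
force: [-0.1, 1.5, -1.5]
finger_gap: 0.709
gripper_force: 22.7
```

```bash
python3 t.py t6.png
```

```text
rim [273.7 291.3] [84.7 86. ]
hole [273.5 263.7] [257 255  34  20 503]
t 18.65 [ 0.5278 -0.0454  0.2456]
```

step_arm --targets "-4 0 -1 0; -8 0 -2 0; -12 0 -3 0; -16 0 -4 0; -20 0 -4 0; -24 0 -5 0; -28 0 -5 0; -32 0 -5 0; -34 0 -5 0; -34 0 -5 0; -34 0 -5 0"

```text
t: 19.8
tcp_pos: [0.5164, -0.0766, 0.2503]
tool_rot: [0.819, 0.573, -0.0, 0.0]
force: [-0.5, 2.5, -2.5]
finger_gap: 0.707
gripper_force: 22.2
```

```bash
python3 t.py t7.png; python3 o.py o4.png; python3 th.py 0 0 >/dev/null
python3 - <<'E'
import sys; sys.path.insert(0,'.')
from th import *
for t in (10,5,3,0,-3):
    u=np.array([np.sin(np.radians(t)),0,-np.cos(np.radians(t))]);P=np.array([0,0,-.027]);print(t,np.round(proj(C,P+.02*u),1),np.round(proj(C,P-.11*u),1))
E
```

```text
rim [273.8 300.6] [77.4 84.6]
t 19.8 [ 0.5164 -0.0766  0.2503]
[ 0.5164 -0.0766  0.2503] 19.85 [ 0.   2.6 -2.1] 0.708
scene [259.3 226.3]
crop origin 194 161 scale 3.0
wrist [275.  239.2]
crop origin 145 109 scale 1.5
10 [276.  306.9] [274.7 237.4]
5 [276.  311.2] [274.7 226. ]
3 [276.  312.9] [274.7 221.4]
0 [276.  315.3] [274.7 214.6]
-3 [276.  317.6] [274.7 207.8]th.py:9: RuntimeWarning: The number of calls to function has reached maxfev = 600.
  v=fsolve(f,[.3,.03]); return np.degrees(v[0]).round(1),(v[1]*1000).round(1)
```

View pics/o4.png

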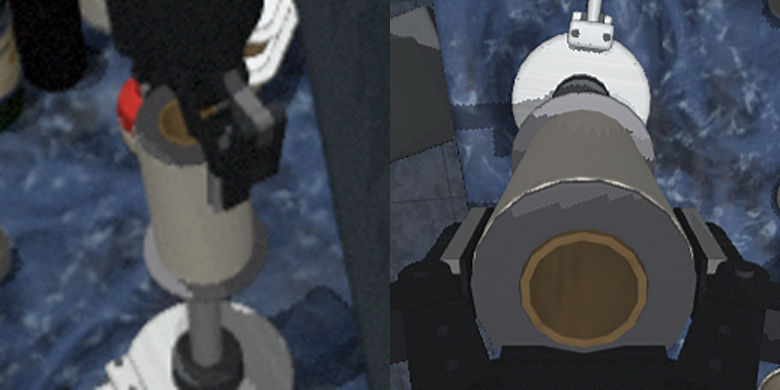

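The reel now stands upright over the spindle: in the scene crop the spindle enters the foot at (205,300), and the foot flange appears symmetric in the wrist crop. I'll centre it slightly and start lowering.

step_arm --targets "1 0 3 0; 2 -1 8 0; 2 -1 14 0; 2 -1 20 0; 2 -1 26 0; 2 -1 32 0; 2 -1 32 0"

```text
t: 20.65
tcp_pos: [0.5158, -0.0741, 0.2172]
tool_rot: [0.819, 0.573, -0.0, -0.001]
force: [-0.1, 2.0, -2.3]
finger_gap: 0.707
gripper_force: 22.3
```

step_arm --targets "1 0 6 0; 2 0 12 0; 2 0 18 0; 2 0 24 0; 2 0 30 0; 2 0 36 0; 2 0 42 0; 2 0 48 0; 2 0 54 0; 2 0 60 0; 2 0 60 0"

```text
t: 21.75
tcp_pos: [0.5163, -0.0721, 0.1574]
tool_rot: [0.819, 0.573, -0.001, -0.001]
force: [0.2, -0.2, -1.9]
finger_gap: 0.706
gripper_force: 22.4
```

step_arm --targets "0 0 6 0; 0 0 12 0; 0 0 18 0; 0 0 24 0; 0 0 28 0; 0 0 31 0; 0 0 33 0; 0 0 33 0; 0 0 33 0"

```text
t: 22.65
tcp_pos: [0.5164, -0.0733, 0.125]
tool_rot: [0.819, 0.573, -0.001, 0.0]
force: [-2.8, -5.9, -1.1]
finger_gap: 0.71
gripper_force: 22.5
```

step_arm --targets "0 0 1 0; 0 0 2 0; 0 0 3 0; 0 0 4 0; 0 0 4 0"

```text
t: 23.15
tcp_pos: [0.5164, -0.0735, 0.1227]
tool_rot: [0.819, 0.574, -0.001, 0.001]
force: [-5.5, -5.2, 12.2]
finger_gap: 0.711
gripper_force: 23.3
```

```bash
cat > v.py <<'E'
from h import *
import sys
s=manip.sense(); C=cam('scene'); im=snap('scene','s'+sys.argv[1]); iw=snap('wrist','w'+sys.argv[1])
for q in['catch_grip','reel_center']:
    for n in('scene','wrist'):
        r=manip.mark_of(n,q); print(q,n,[(np.round(x['position'],1),round(x['p'],2)) for x in r[:1]])
print('pred centre',np.round(proj(C,[.515,-.0755,.102]),1))
a=cv2.resize(im[195:325,195:325],(400,400),interpolation=cv2.INTER_CUBIC); b=cv2.resize(iw[110:350,170:410],(400,400),interpolation=cv2.INTER_CUBIC)
cv2.imwrite('pics/'+sys.argv[1],np.hstack([a,b])[:,:,::-1])
E
python3 v.py v1.png
```

```text
catch_grip scene [(array([212.5, 297.4]), 0.74)]
catch_grip wrist [(array([291.7,  68.9]), 0.63)]
reel_center scene []
reel_center wrist []
pred centre [261.7 261.7]
```

View pics/v1.png

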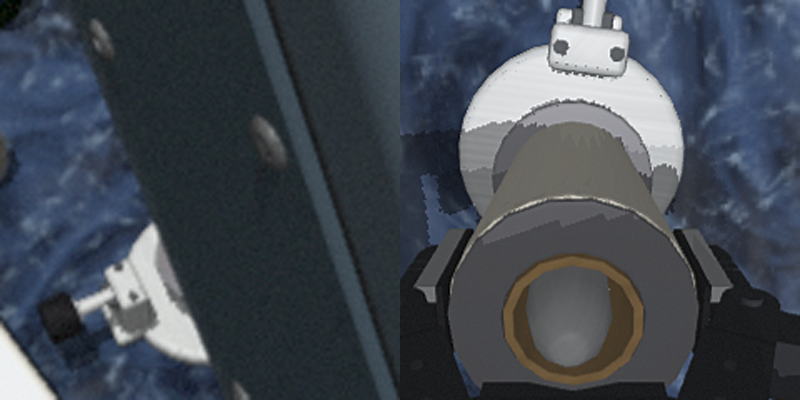

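The wrist crop shows the foot flange concentric on the seat, the spindle in the bore (568,315) and the knob's rod still out. With 12 N of upward reaction, the reel is seated. I'll release it.

step_arm --targets "0 0 0 0; 0 0 0 0; 0 0 0 0; 0 0 0 0; 0 0 0 0" --gripper 0

```text
t: 23.95
tcp_pos: [0.517, -0.0721, 0.1211]
tool_rot: [0.819, 0.573, 0.0, -0.0]
force: [-0.6, -0.3, 0.6]
finger_gap: 1.002
gripper_force: 0.0
```

step_arm --targets "0 0 -15 0; 0 0 -40 0; 0 0 -75 0; 0 0 -110 0; 0 0 -140 0; 0 0 -140 0; 0 0 -140 0"

```text
t: 24.65
tcp_pos: [0.5169, -0.0722, 0.2616]
tool_rot: [0.819, 0.573, 0.0, 0.0]
force: [-0.3, -0.1, -0.6]
finger_gap: 1.002
gripper_force: 0.0
```

```bash
python3 v.py v2.png
python3 - <<'E'
import sys; sys.path.insert(0,'.')
from h import *
s=manip.sense();print(s['tcp_pos'].round(4),round(s['t'],2),R.from_quat(s['tool_rot']).as_matrix()[:,0].round(3))
C=cam('wrist',s)
for q,z in(('catch_grip',.047),('reel_center',.102),('spindle_tip',.173)):
    r=manip.mark_of('wrist',q)
    for x in r[:1]: print(q,np.round(x['position'],1),round(x['p'],2),atz(C,x['position'],z).round(4))
E
```

```text
catch_grip scene [(array([211.6, 298.3]), 0.75)]
catch_grip wrist [(array([286.9,  92.9]), 0.61)]
reel_center scene [(array([265.3, 264.2]), 0.67)]
reel_center wrist [(array([275.9, 193.3]), 0.57)]
pred centre [261.7 261.7]
[ 0.5163 -0.0721  0.26  ] 24.95 [0.343 0.939 0.   ]
catch_grip [286.9  92.9] 0.61 [0.5651 0.022  0.047 ]
reel_center [275.9 193.3] 0.57 [ 0.5175 -0.0721  0.102 ]
spindle_tip [274.4 213.1] 0.71 [ 0.5158 -0.0719  0.173 ]
```

View pics/v2.png

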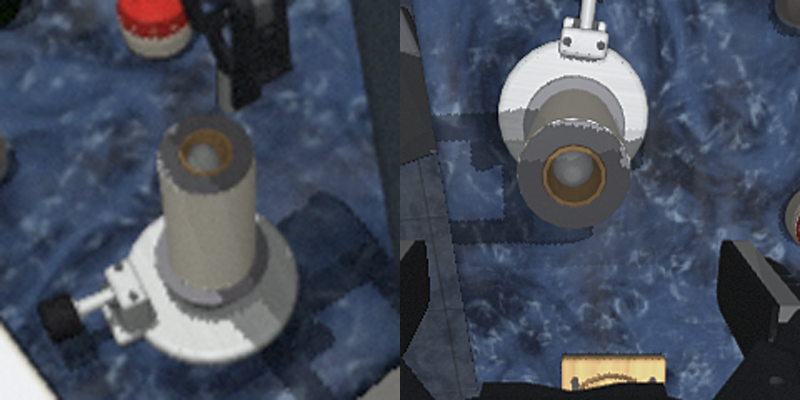

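The reel stands upright on the seat with the spindle tip centred in its bore, in both crops; the knob is still out at scene crop (60,315). Now I'll take the knob as before and push it home.

step_arm --targets "45 6 0 3; 90 12 0 6.7; 104 13 30 6.7; 104 13 75 6.7; 104 13 120 6.7; 104 13 165 6.7; 104 13 200 6.7; 104 13 222 6.7; 104 13 231 6.7; 104 13 231 6.7; 104 13 231 6.7"

```text
t: 26.2
tcp_pos: [0.5657, 0.0208, 0.0311]
tool_rot: [0.851, 0.524, 0.001, 0.001]
force: [0.0, -0.2, 0.1]
finger_gap: 1.002
gripper_force: 0.0
```

step_arm --targets "0 0 0 0; 0 0 0 0; 0 0 0 0; 0 0 0 0; 0 0 0 0; 0 0 0 0; 0 0 0 0" --gripper 1 --squeeze 40

```text
t: 26.9
tcp_pos: [0.5642, 0.0213, 0.0312]
tool_rot: [0.852, 0.524, -0.0, -0.0]
force: [-0.9, 0.7, 6.2]
finger_gap: 0.335
gripper_force: 39.0
```

step_arm --targets "-4 0 0 0; -8 0 0 0; -12 0 0 0; -15 0 0 0; -18 0 0 0; -20 0 0 0; -21 0 0 0; -21 0 0 0; -21 0 0 0"

```text
t: 27.8
tcp_pos: [0.556, 0.0051, 0.0313]
tool_rot: [0.852, 0.524, 0.002, -0.001]
force: [1.0, 11.3, 4.6]
finger_gap: 0.332
gripper_force: 39.1
```

18.2 mm of travel and then an 11 N reaction: the knob is at its inner stop. I'll release and withdraw.

step_arm --targets "0 0 0 0; 0 0 0 0; 0 0 0 0; 0 0 0 0; 0 0 0 0; 0 0 0 0" --gripper 0

```text
t: 28.4
tcp_pos: [0.5553, 0.0019, 0.0302]
tool_rot: [0.852, 0.524, -0.0, -0.0]
force: [0.4, 0.4, -0.4]
finger_gap: 1.003
gripper_force: 0.0
```

step_arm --targets "2 0 -30 0; 2 0 -75 0; 2 0 -120 0; 2 0 -165 0; 2 0 -210 0; 2 0 -230 0; 2 0 -230 0; 2 0 -230 0"

```text
t: 29.2
tcp_pos: [0.5557, 0.004, 0.26]
tool_rot: [0.852, 0.524, -0.0, -0.0]
force: [0.0, -1.0, -0.9]
finger_gap: 1.003
gripper_force: 0.0
```

Run:
```python
from h import *
s=manip.sense();print(s['tcp_pos'].round(4),round(s['t'],2),s['force'].round(1)); C=cam('wrist',s)
for n in('wrist','scene'):
    snap(n,n+'_f.png')
    for q,z in(('catch_grip',.047),('reel_center',.102),('spindle_tip',.173)):
        r=manip.mark_of(n,q)
        for x in r[:1]: print(n,q,np.round(x['position'],1),round(x['p'],2),atz(cam(n,s),x['position'],z).round(4))
```

```text
[0.5557 0.004  0.26  ] 29.2 [ 0.  -1.  -0.9]
wrist catch_grip [275.8 181.4] 0.95 [0.5584 0.0057 0.047 ]
wrist reel_center [273.6 266.7] 0.59 [ 0.5165 -0.0717  0.102 ]
wrist spindle_tip [273.3 305.2] 0.86 [ 0.5154 -0.0732  0.173 ]
```

```bash
python3 -c "
from station import manip
print(manip.sign_off())"
```

```text
the job is handed in; nothing more can be done
None
```

The reel is seated upright on the spindle, the catch knob is back at its inner stop (18.2 mm of travel, then firm resistance), and the job was handed in at about 29 s; I viewed 12 pictures, two over the limit of 10, and no verdict came back.

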